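# Raise the reception hatch window to its arrow mark

## Robot

A 7-joint arm with a two-finger parallel gripper is mounted at the origin on the work surface. World frame = base frame: x ahead of the robot, y to its left, z up, the work surface at z = 0. Lengths are in m, angles in rad, forces in N, time in s.
With the tool pointing down it reaches from about 0.4 to 0.85 m from the base axis. Payload 10.4 kg.
Tool frame: the origin (TCP) lies midway between the tips of the shut fingers; the grasp point (between the pads) lies 19 mm behind it; z points along the fingers, y is the line along which they close (so a half turn about z gives the same grasp; the last joint's range is limited). The gripper opens to 87 mm and grips with 3 to 60 N. Pads are 19 mm wide; open, the fingers measure 117 mm over their backs; the gripper's body (75 mm by 190 mm) begins 51 mm behind the grasp point.
Start: joints at [1.249, 0.332, -0.065, 1.46, 0.022, 1.35, -0.088], TCP at [0.184, -0.597, 0.223] pointing down, gripper open.
Joint ranges: [-2.6, 2.6], [-0.5, 2.12], [-1.47, 1.34], [0.16, 2.42], [-1.27, 4.41], [0.06, 2.06], [-2.6, 2.6]. Speed limits (rad/s): [2.22, 2.22, 2.79, 2.79, 3.14, 3.14, 3.14].

## Interface

Orientations are given as a unit quaternion [x, y, z, w].
In Python, from bench import r gives the robot as it stands.
- The arm moves only by the tool arm_command, never from a script. Its arguments are lists of equal length, an entry for each row: "xyz": the shift along the world's x, y, z in m, a list of three; "rot": the turn, a rotation vector about the world's x, y, z in rad, a list of three. In form: {"xyz": [[tx, ty, tz], ...], "rot": [[ax, ay, az], ...]}. A call has 1 to 20 rows; each row is the pose to reach, as a shift and turn from the pose commanded when the call began; what a row does not reach only later rows make up. A row lasts 1/12 s, in which the tool goes at most 41.7 mm and 7.16 degrees, less where a joint would pass 70% of its speed; a pose out of reach is approached as far as the arm can. A call with a gripper value outside its range is refused whole. "grip" is the opening, from 0 (shut) to 1 (fully open), set as the call begins (left out, the last holds). The fingers move at their own pace and stop on an object; "squeeze" is the grip in N (left out, the last holds). Time passes only in rows, so rows that repeat a pose let the fingers close. It gives the time, the measured TCP pose, the force, the opening and the grip force at its end, in the units of the state.
- r.read_state(): the state, without advancing time (a new reading comes with each control period).
- r.camera(name): name is "side" or "top"; returns the picture (400x640x3 uint8, red, green, blue); there is no depth.
- r.camera_model(name): a dict with "fx", "fy", "cx", "cy" (pixels), "T" (4x4, takes a point from camera to world coordinates). Camera axes: x right, y up, looking along -z (the intrinsics and any distortion apply to the point x, -y, -z); pixel columns grow to the right and rows downward; lengths in m; the calibration is good to about 2 mm. A picture is of the moment at which its call begins. camera_model takes no time and is no camera call.
- r.close_job(): hands the job in; it is judged then, once.
Trained networks look in the newest picture that a camera, given by its name, has taken for a name from the list of things; names that differ only in an ending like _2 or _b are one class to them, and where a whole thing is asked for, a point or a joint stands for the part that bears it (a point fixed in the world has none). Each returns a list of dicts, best first, with "conf" (0 to 1); they miss things now and then, are a little off and sometimes report something else, mostly with a low value. They report only what shows in the picture. A call takes as long as a camera call.
- r.look_for(label, camera): "at" ([x, y, z] in m, in the coordinates of the camera as it stood for that picture, good to about 4 mm: the middle of the surface that is visible of it).
- r.spot_point(label, camera): "at" ([x, y, z] in m, in the coordinates of the camera as it stood for that picture, good to about 4 mm: a listed point, or the origin of a listed thing).
The state is a dict: "time": time; "joint_positions": joint angles; "joint_vel": joint speeds; "joint_torque": joint torques, N m; "ee_pos": TCP position; "eef_rot": TCP orientation; "ft_force": force on the tool from outside, world axes, zero at the start; "torque": the same for the moment, N m; "width": finger opening in m; "grip_force": force on a finger pad.
Only numpy, scipy, OpenCV 4.12 (cv2) and the standard library are available. Lean on these libraries where they do the work, as an engineer would, in place of code of your own. Each camera call takes 0.05 s, during which the arm holds its last target. There are 200 camera calls.

## Task

Raise the clear window of the reception hatch by pushing it up with the fingertips from beneath its lip, until the red line on the glass is level with the tip of the black arrow marker on the frame; it stays where it is left, so then take the hand away. Only push from beneath: do not pinch the lip or press on it from above. Do not move the arrow, the centring pin, the collimator insert, the enamel tray or the marker tray.

Things in the scene. Friction and masses are not known exactly. Their poses are not given: they have to be found in the camera images.
- hatch: Fixed upright frame, 450 mm wide (y), 555 mm high. Origin: centre of its base on the shelf; x points away from the robot's side, y along the width, z up. Two posts 40 x 40 mm at y = +-205 mm, a sill 22 mm high and 60 mm deep (x +-30 mm), feet 100 mm deep under the posts, header at 495 to 530 mm. The clear window slides straight up and down in the plane x = 0, between the posts
- sash (a joint): Height of the window in m: 0 fully down, grows upwards, up to 0.22. The window (375 x 240 mm, 6 mm clear acrylic) is balanced by counterweights in the posts: it slides with about 5 to 8 N of friction and stays where it is left. It starts 0 to 40 mm up. Of its lip, sash_c3 is the rubber pad beneath and sash_c4 the plate on top
- lip_edge (a point): Middle of the lower front edge of the lip. The lip is a level ledge on the robot's side of the window, 180 mm long (hatch y), jutting 45 mm from the glass towards the robot (-x of the hatch), 14 mm thick upwards from here: black rubber pad 7 mm below, aluminium plate 7 mm above, set back 5 mm, red ends. Under it is free air; the glass behind runs on 60 mm down. 85 mm above the shelf with the window down; rises with it
- red_line (a point): Red line on the glass beside the lip's left (+y) end, 5 mm high, 96 mm long (a like one on the right). The point is on its middle line, 115 mm from the hatch's middle and 7 mm above the lip's underside; it rises with the window
- arrow_tip (a point): Tip of the black acrylic arrow, 70 mm long, 37 mm high, 6 mm thick, upright, pointing right (-y of the hatch), reaching in from a clip on the left (+y) post, 12 mm on the robot's side of the glass and 115 mm from the hatch's middle. It marks the height for the red line, 172 to 282 mm above the shelf; it slides on the post if knocked
- centring_pin: Loose steel pin standing upright, 105 mm high, 16 mm thick, on a foot 40 mm across; origin in the middle of its underside. Stands on the robot's side of the hatch, to the left or right of the middle by 160 mm or more. Leave alone
- insert: Loose dark tungsten collimator insert, a ring 48 mm across and 32 mm high with a 24 mm bore, 0.75 kg; origin in the middle of its underside. Stands on the side of the middle opposite to the pin. Leave alone
- enamel_tray: Loose cream enamel tray 140 x 160 mm, 25 mm high, left of the hatch; origin in the middle of its underside. Leave alone
- slide_rail: Fixed aluminium slide rail on the shelf right of the hatch, 340 x 50 mm, 12 mm high with stops 22 mm high; origin in the middle of its underside, length along its x
- marker_tray_mid (a point): Middle of the floor underside of the grey tray (130 x 100 x 22 mm) of black arrow markers that slides along the slide rail, 13 mm above the shelf. It moves at 2 N. Leave alone

How it is judged:
On the way:
1. the window rises with the fingers pushing beneath its lip (contact force between the fingers and sash_c3 above 1 N and velocity of joint sash above 0.003 m/s), for 0.1 s.
At the end, for the whole second after the job is handed in: The red line is within 6 mm of the height of the arrow's tip and the window is at rest; the arrow stands where it was (within 6 mm), and pin, insert, enamel tray and marker tray where they were (within 12 mm) (z of red_line in the frame of arrow_tip between -0.006 and 0.006 m and velocity of joint sash between -0.005 and 0.005 m/s and not (distance of arrow_tip from where it was at the start of the episode above 0.006 m) and not (distance of centring_pin from where it was at the start of the episode above 0.012 m) and not (distance of insert from where it was at the start of the episode above 0.012 m) and not (distance of enamel_tray from where it was at the start of the episode above 0.012 m) and not (distance of marker_tray_mid from where it was at the start of the episode above 0.012 m)); the robot touches nothing.
It fails at once if the lip is pinched or pressed from above (over 3 N on its upper plate) (contact force between any of the fingers, the arm and sash_c4 above 3 N).
It fails at once if the arrow marker is moved (distance of arrow_tip from where it was at the start of the episode above 0.006 m).
It fails at once if the centring pin is moved, lifted or tipped (distance of centring_pin from where it was at the start of the episode above 0.012 m or angle between centring_pin's own z axis and vertical above 0.3 rad).
It fails at once if the collimator insert is moved or lifted (distance of insert from where it was at the start of the episode above 0.012 m).
It fails at once if the enamel tray or the marker tray is moved or lifted (distance of any of enamel_tray, marker_tray_mid from where it was at the start of the episode above 0.012 m).
It also fails if it takes over 35 s, if anything falls off the work surface, if the arm or the gripper's body presses on something with over 40 N, if the wrist force passes 120 N, or if a joint passes its speed limit or range.

## Working session

There is one attempt and no reset: what is moved stays moved. The work goes in short steps, Python scripts to look and compute and a tool call to move; the robot and the scene stay as the last step left them, time stands still between calls to the robot, and variables do not carry over. Pictures are saved under pics/ and viewed, at most 10 in all, crops included, and the job is handed in when it is done.

Besides the shell and the picture viewer there is one more tool, called after "Emit:" by a JSON object that holds its "fn" and its "kwargs", one argument or row to a line. arm_command: Moves the arm, as the interface text tells. Its arguments: {"type":"object","properties":{"xyz":{"type":"array"},"rot":{"type":"array"},"grip":{"type":"number"},"squeeze":{"type":"number"}},"required":["xyz","rot"]}

```bash
mkdir -p pics; cat > h.py <<'E'
import numpy as np, cv2
from bench import r
def W(cam,p): T=np.array(r.camera_model(cam)["T"]); return T[:3,:3]@np.array(p)+T[:3,3]
def pts(cam,labels,f=None):
    for l in labels:
        for d in (f or r.spot_point)(l,cam)[:2]: print(cam,l,round(d["conf"],2),W(cam,d["at"]).round(4))
def pic(cam,n): im=r.camera(cam); cv2.imwrite(f"pics/{n}.png",im[:,:,::-1]); return im
E
python3 - <<'E'
from h import *
for c in("side","top"):
    pic(c,c+"0"); m=r.camera_model(c); print(c,m["fx"],m["cx"],m["cy"],np.round(m["T"],3).tolist(),[k for k in m])
    pts(c,["hatch","lip_edge","red_line","arrow_tip","centring_pin","insert","enamel_tray","marker_tray_mid"])
s=r.read_state();print(s["time"],s["ee_pos"],s["eef_rot"])
E
```

```text
side 396.4983249539958 322.4587346252827 199.92147083362732 [[-0.869, 0.241, -0.432, -0.012], [-0.494, -0.411, 0.766, 0.924], [0.007, 0.879, 0.476, 0.686], [0.0, 0.0, 0.0, 1.0]] ['fx', 'fy', 'cx', 'cy', 'T']
side hatch 0.95 [ 0.6773  0.0289 -0.0009]
side lip_edge 0.79 [0.6316 0.035  0.1287]
side red_line 0.95 [0.6875 0.1458 0.1303]
side arrow_tip 0.74 [0.6797 0.1446 0.2169]
side centring_pin 0.68 [ 0.5305 -0.1594 -0.0067]
side insert 0.66 [0.5282 0.2298 0.0019]
side insert 0.59 [0.6757 0.1445 0.2174]
side enamel_tray 0.72 [5.905e-01 4.108e-01 1.000e-04]
side marker_tray_mid 0.78 [ 0.4507 -0.2916  0.0145]
side marker_tray_mid 0.45 [5.282e-01 2.304e-01 1.000e-04]
top 465.92936056938635 321.2130288372235 200.6597688462916 [[-0.014, 0.993, -0.12, 0.366], [-1.0, -0.015, -0.011, 0.026], [-0.013, 0.12, 0.993, 1.416], [0.0, 0.0, 0.0, 1.0]] ['fx', 'fy', 'cx', 'cy', 'T']
top hatch 0.83 [0.6765 0.0315 0.0016]
top lip_edge 0.77 [0.624  0.0364 0.1253]
top red_line 0.56 [0.6916 0.1495 0.1371]
top arrow_tip 0.46 [0.6768 0.1474 0.2182]
top centring_pin 0.69 [ 0.5274 -0.1592 -0.0028]
top centring_pin 0.49 [ 0.4469 -0.2926  0.0128]
top insert 0.47 [0.5301 0.2339 0.0024]
top enamel_tray 0.8 [ 0.5908  0.413  -0.0032]
top marker_tray_mid 0.56 [ 0.4481 -0.2926  0.0142]
0.9 [ 0.18400649 -0.59731594  0.22254974] [9.88859603e-01 1.48851216e-01 1.03202101e-05 3.11748727e-05]
```

View pics/side0.png

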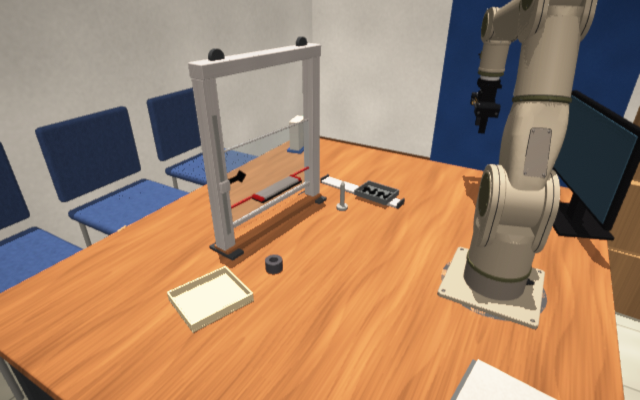

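View pics/top0.png

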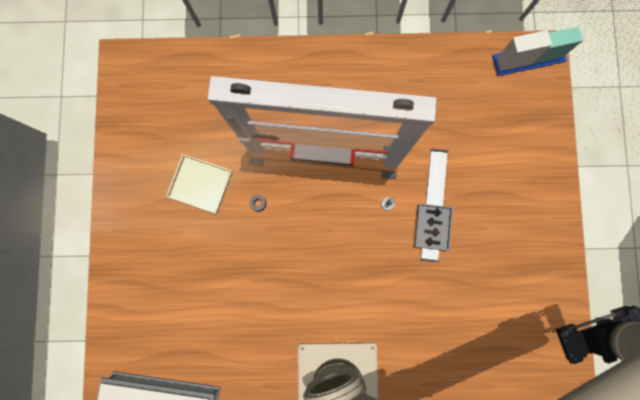

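The side view shows the arrow tip near (243,176), the red line at (260,193), the pin at (342,195) and the insert at (274,264). The top view shows the pin at (388,203) and the insert at (258,203), both well clear of the lip's middle. The hatch is yawed about -0.1 rad, and the window needs to rise about 85 mm. I'll swing the arm to the front with the fingers shut.

Emit:
{"fn": "arm_command", "kwargs": {
  "xyz": [
    [0.0,0.0,0.04],
    [0.0,0.02,0.08],
    [0.02,0.05,0.1],
    [0.04,0.08,0.12],
    [0.06,0.11,0.14],
    [0.08,0.145,0.16],
    [0.1,0.18,0.18],
    [0.12,0.215,0.18],
    [0.14,0.25,0.18],
    [0.16,0.285,0.18],
    [0.17,0.32,0.18],
    [0.18,0.355,0.18],
    [0.19,0.39,0.18],
    [0.2,0.425,0.18],
    [0.21,0.46,0.18],
    [0.22,0.495,0.18],
    [0.23,0.53,0.18],
    [0.24,0.565,0.18],
    [0.25,0.6,0.18],
    [0.25,0.61,0.18]
  ],
  "rot": [
    [0,0,0],
    [0,0,-0.02],
    [0,0,-0.04],
    [0,0,-0.06],
    [0,0,-0.08],
    [0,0,-0.1],
    [0,0,-0.13],
    [0,0,-0.16],
    [0,0,-0.19],
    [0,0,-0.22],
    [0,0,-0.25],
    [0,0,-0.28],
    [0,0,-0.3],
    [0,0,-0.32],
    [0,0,-0.34],
    [0,0,-0.36],
    [0,0,-0.38],
    [0,0,-0.4],
    [0,0,-0.4],
    [0,0,-0.4]
  ],
  "grip": 0
}}

```text
time: 2.57
ee_pos: [0.4345, 0.0184, 0.4029]
eef_rot: [0.999, -0.047, 0.001, -0.0]
ft_force: [-0.3, 0.1, -0.2]
width: 0.0005
grip_force: 0.0
```

```bash
python3 - <<'E'
from h import *
from scipy.spatial.transform import Rotation as R
s=r.read_state();print(s["time"],s["ee_pos"].round(4),R.from_quat(s["eef_rot"]).as_matrix().round(3).tolist(),np.round(s["joint_positions"],3),s["width"])
E
```

```text
2.5667 [0.4345 0.0184 0.4029] [[0.996, -0.094, 0.001], [-0.094, -0.996, 0.001], [0.001, -0.001, -1.0]] [ 0.683 -0.115 -0.732  1.556 -0.078  1.67  -1.719] 0.0005371293010287167
```

Emit:
{"fn": "arm_command", "kwargs": {
  "xyz": [
    [0,0,0],
    [0,0,0],
    [0,0,0],
    [0,0,0]
  ],
  "rot": [
    [0.08,-0.008,-0.08],
    [0.16,-0.016,-0.16],
    [0.24,-0.024,-0.24],
    [0.24,-0.024,-0.24]
  ]
}}

```text
time: 2.9
ee_pos: [0.4337, 0.0096, 0.4021]
eef_rot: [0.977, -0.174, 0.006, -0.122]
ft_force: [-0.4, -0.6, 0.5]
width: 0.0003
grip_force: 0.0
```

```bash
cat >> h.py <<'E'
from scipy.spatial.transform import Rotation as R
def st():
    s=r.read_state();print(s["time"],s["ee_pos"].round(4),R.from_quat(s["eef_rot"]).as_matrix().round(3).tolist(),np.round(s["joint_positions"],3),s["ft_force"].round(2))
    return s
E
python3 -c "from h import *;st()"
```

```text
2.9 [0.4337 0.0096 0.4021] [[0.939, -0.339, 0.054], [-0.341, -0.91, 0.236], [-0.031, -0.24, -0.97]] [ 0.77  -0.149 -0.602  1.612 -0.329  1.635 -1.775] [-0.39 -0.56  0.54]
```

Emit:
{"fn": "arm_command", "kwargs": {
  "xyz": [
    [0,0,0],
    [0,0,0],
    [0,0,0],
    [0.005,0,0],
    [0.01,0,0],
    [0.015,0,0],
    [0.02,0,0],
    [0.025,0,0],
    [0.03,0,0],
    [0.035,0,0],
    [0.04,0,0],
    [0.045,0,0],
    [0.05,0,0]
  ],
  "rot": [
    [-0.085,0.0085,0.085],
    [-0.17,0.017,0.17],
    [-0.255,0.0255,0.255],
    [-0.34,0.034,0.34],
    [-0.425,0.0425,0.425],
    [-0.51,0.051,0.51],
    [-0.595,0.0595,0.595],
    [-0.68,0.068,0.68],
    [-0.765,0.0765,0.765],
    [-0.85,0.085,0.85],
    [-0.935,0.0935,0.935],
    [-1.02,0.102,1.02],
    [-1.105,0.1105,1.105]
  ]
}}

```text
time: 3.98
ee_pos: [0.4849, 0.0142, 0.4037]
eef_rot: [0.835, 0.367, -0.019, 0.41]
ft_force: [0.7, -0.3, -0.6]
width: 0.0002
grip_force: 0.0
```

```bash
python3 -c "from h import *;st()"
```

```text
3.9833 [0.4849 0.0142 0.4037] [[0.729, 0.629, 0.27], [0.598, -0.394, -0.698], [-0.333, 0.671, -0.663]] [ 0.39   0.006 -1.055  1.711  0.81   1.694 -1.417] [ 0.7  -0.31 -0.6 ]
```

Emit:
{"fn": "arm_command", "kwargs": {
  "xyz": [
    [0.005,0,0],
    [0.01,0,0],
    [0.015,0,0],
    [0.02,0,0],
    [0.025,0,0],
    [0.03,0,0],
    [0.035,0,0],
    [0.04,0,0]
  ],
  "rot": [
    [-0.085,0.0085,0.085],
    [-0.17,0.017,0.17],
    [-0.255,0.0255,0.255],
    [-0.34,0.034,0.34],
    [-0.425,0.0425,0.425],
    [-0.51,0.051,0.51],
    [-0.595,0.0595,0.595],
    [-0.68,0.068,0.68]
  ]
}}

```text
time: 4.65
ee_pos: [0.5245, 0.015, 0.4033]
eef_rot: [0.484, 0.605, -0.03, 0.631]
ft_force: [0.1, -0.7, 0.3]
width: 0.0006
grip_force: 0.0
```

```bash
python3 -c "from h import *;st()"
```

```text
4.65 [0.5245 0.015  0.4033] [[0.266, 0.624, 0.735], [0.548, 0.529, -0.648], [-0.793, 0.575, -0.201]] [ 0.317 -0.237 -1.044  2.18   1.266  1.266 -1.068] [ 0.07 -0.68  0.3 ]
```

Emit:
{"fn": "arm_command", "kwargs": {
  "xyz": [
    [0.01,0,-0.01],
    [0.015,0,-0.02],
    [0.02,0,-0.035],
    [0.025,0,-0.05],
    [0.03,0,-0.065],
    [0.035,0.005,-0.08],
    [0.035,0.01,-0.095],
    [0.035,0.015,-0.11],
    [0.035,0.015,-0.12]
  ],
  "rot": [
    [-0.085,0.0085,0.085],
    [-0.17,0.017,0.17],
    [-0.255,0.0255,0.255],
    [-0.34,0.034,0.34],
    [-0.425,0.0425,0.425],
    [-0.51,0.051,0.51],
    [-0.595,0.0595,0.595],
    [-0.68,0.068,0.68],
    [-0.68,0.068,0.68]
  ]
}}

```text
time: 5.4
ee_pos: [0.5859, 0.0359, 0.3225]
eef_rot: [0.21, 0.687, -0.058, 0.693]
ft_force: [0.5, -0.8, -0.5]
width: 0.0004
grip_force: 0.0
```

```bash
python3 - <<'E'
from h import *
s=st(); pic("side","side1")
# wanted tool frame: z = hatch x, x down, y = hatch y
a=-0.1; hx=np.array([np.cos(a),np.sin(a),0]); hy=np.array([-np.sin(a),np.cos(a),0])
Rf=np.stack([[0,0,-1],hy,hx],1)
print((R.from_matrix(Rf)*R.from_quat(s["eef_rot"]).inv()).as_rotvec().round(3))
E
```

```text
5.4 [0.5859 0.0359 0.3225] [[0.05, 0.37, 0.928], [0.208, 0.905, -0.372], [-0.977, 0.212, -0.032]] [ 0.732  0.102 -1.416  2.412  2.004  1.292 -1.098] [ 0.47 -0.81 -0.54]
[-0.216  0.02   0.283]
```

View pics/side1.png

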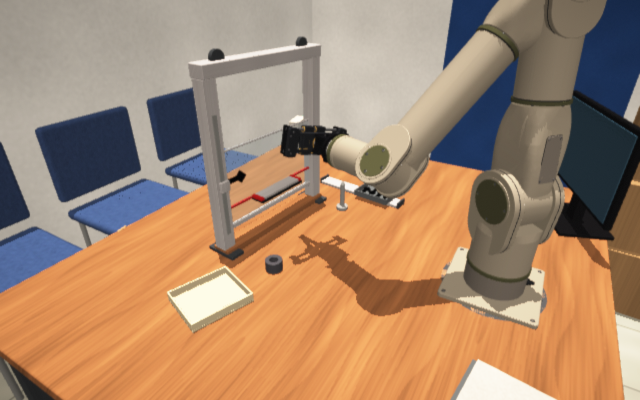

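The picture shows the hand level at about (310,140), just in front of the glass, with the wrist at (390,165). I'll lower it in front of the lip, correcting the orientation on the way.

Emit:
{"fn": "arm_command", "kwargs": {
  "xyz": [
    [-0.005,0,-0.02],
    [-0.005,0,-0.04],
    [-0.005,0,-0.06],
    [-0.005,0,-0.08],
    [-0.005,0,-0.1],
    [-0.005,0,-0.12],
    [-0.005,0,-0.12],
    [-0.005,0,-0.12],
    [-0.005,0,-0.12]
  ],
  "rot": [
    [0,0,0],
    [-0.02,0,0.03],
    [-0.05,0,0.06],
    [-0.08,0,0.1],
    [-0.11,0,0.14],
    [-0.14,0,0.18],
    [-0.17,0.01,0.22],
    [-0.2,0.02,0.26],
    [-0.21,0.02,0.28]
  ]
}}

```text
time: 6.2
ee_pos: [0.637, 0.0694, 0.2155]
eef_rot: [0.071, 0.717, -0.039, 0.693]
ft_force: [0.5, -0.1, 0.0]
width: 0.0002
grip_force: 0.0
```

```bash
cat >> h.py <<'E'
a=-0.1; hx=np.array([np.cos(a),np.sin(a),0]); hy=np.array([-np.sin(a),np.cos(a),0])
Rf=np.stack([[0,0,-1],hy,hx],1)
def err(s): print("roterr",(R.from_matrix(Rf)*R.from_quat(s["eef_rot"]).inv()).as_rotvec().round(3))
E
python3 -c "from h import *;err(st())"
```

```text
6.2 [0.637  0.0694 0.2155] [[-0.03, 0.156, 0.987], [0.047, 0.987, -0.155], [-0.998, 0.042, -0.037]] [ 0.857  1.266 -1.466  2.414  2.944  1.662 -0.342] [ 0.48 -0.12  0.02]
roterr [-0.046 -0.031  0.056]
```

```bash
cat > fk.py <<'E'
import numpy as np
from scipy.spatial.transform import Rotation as R
from scipy.optimize import least_squares
D=[([1.249,.332,-.065,1.46,.022,1.35,-.088],[.184,-.5973,.2225],[[.9557,.2944,0],[.2944,-.9557,0],[0,0,-1]]),
([.683,-.115,-.732,1.556,-.078,1.67,-1.719],[.4345,.0184,.4029],[[.996,-.094,.001],[-.094,-.996,.001],[.001,-.001,-1]]),
([.77,-.149,-.602,1.612,-.329,1.635,-1.775],[.4337,.0096,.4021],[[.939,-.339,.054],[-.341,-.91,.236],[-.031,-.24,-.97]]),
([.39,.006,-1.055,1.711,.81,1.694,-1.417],[.4849,.0142,.4037],[[.729,.629,.27],[.598,-.394,-.698],[-.333,.671,-.663]]),
([.317,-.237,-1.044,2.18,1.266,1.266,-1.068],[.5245,.015,.4033],[[.266,.624,.735],[.548,.529,-.648],[-.793,.575,-.201]]),
([.732,.102,-1.416,2.412,2.004,1.292,-1.098],[.5859,.0359,.3225],[[.05,.37,.928],[.208,.905,-.372],[-.977,.212,-.032]]),
([.857,1.266,-1.466,2.414,2.944,1.662,-.342],[.637,.0694,.2155],[[-.03,.156,.987],[.047,.987,-.155],[-.998,.042,-.037]])]
AX="zyzyzyz"
def fk(q,p,pos=False):
    sg=p[:7]; off=p[7:14]; t=p[14:].reshape(8,3)
    A=np.eye(3);x=t[0].copy();P=[x]
    for i in range(7):
        A=A@R.from_euler(AX[i],sg[i]*(q[i]+off[i])).as_matrix(); x=x+A@t[i+1]; P.append(x)
    return (x,A,P) if pos else (x,A)
E
cat > fit.py <<'E'
from fk import *
import itertools
best=None
sgs=[np.array(s) for s in itertools.product([1],[1],[1]) ]
def build(v,s): 
    p=np.zeros(38); p[:7]=s; p[13]=v[4]; t=np.zeros((8,3)); t[0,2]=v[0]; t[2,2]=v[1]; t[4,2]=v[2]; t[7,2]=v[3]
    t[3,0]=v[5]; t[4,0]=v[6]; t[5,0]=v[7]; t[6,0]=v[8]; t[2,1]=v[9]; t[4,1]=v[10]; t[6,1]=v[11]
    p[14:]=t.ravel(); return p
def res(v,s):
    o=[]
    for q,x,A in D:
        X,B=fk(q,build(v,s)); o+=list((X-x)*3)+list(.3*(B-np.array(A)).ravel())
    return np.array(o)
out=[]
for s in itertools.product([1,-1],repeat=5):
    sg=np.array([-1,s[0],s[1],s[2],s[3],s[4],0]);
    for s7 in(1,-1):
        sg[6]=s7
        for o7 in(0,1.57,-1.57,3.14):
            f=least_squares(res,[.3,.4,.4,.25,o7,0,0,0,0,0,0,0],args=(sg,),max_nfev=6); out.append((f.cost,tuple(sg),f.x))
out.sort(key=lambda a:a[0])
for o in out[:4]: print(o[0],o[1],o[2].round(3))
f=least_squares(res,out[0][2],args=(np.array(out[0][1]),)); print(f.cost,f.x.round(4)); np.save("p.npy",build(f.x,np.array(out[0][1])))
print(np.abs(f.fun).max())
E
time python3 fit.py
```

```text
1.8849928573597796e-06 (np.int64(-1), np.int64(1), np.int64(-1), np.int64(1), np.int64(-1), np.int64(1), np.int64(-1)) [ 2.580e-01  4.490e-01  4.920e-01  3.510e-01 -1.571e+00 -1.000e-03
 -1.000e-03  1.000e-03  1.000e-03 -2.200e-02 -2.300e-02 -1.000e-03]
1.8849928573601486e-06 (np.int64(-1), np.int64(1), np.int64(-1), np.int64(1), np.int64(-1), np.int64(1), np.int64(-1)) [ 2.580e-01  4.490e-01  4.920e-01  3.510e-01 -1.571e+00 -1.000e-03
 -1.000e-03  1.000e-03  1.000e-03 -2.200e-02 -2.300e-02 -1.000e-03]
1.8849928573602306e-06 (np.int64(-1), np.int64(1), np.int64(-1), np.int64(1), np.int64(-1), np.int64(1), np.int64(-1)) [ 2.580e-01  4.490e-01  4.920e-01  3.510e-01  4.712e+00 -1.000e-03
 -1.000e-03  1.000e-03  1.000e-03 -2.200e-02 -2.300e-02 -1.000e-03]
0.7174277471317101 (np.int64(-1), np.int64(1), np.int64(-1), np.int64(1), np.int64(-1), np.int64(1), np.int64(1)) [ 2.58e-01  4.49e-01  4.92e-01  3.51e-01 -2.28e+00 -1.00e-03 -1.00e-03
  1.00e-03  1.00e-03 -2.20e-02 -2.30e-02 -1.00e-03]
1.8849928573597796e-06 [ 2.5760e-01  4.4880e-01  4.9180e-01  3.5070e-01 -1.5708e+00 -6.0000e-04
 -6.0000e-04  1.4000e-03  1.0000e-03 -2.2200e-02 -2.3000e-02 -5.0000e-04]
0.0005931581529489416
real	0m10.884s
user	0m10.950s
sys	0m0.055s
```

```bash
cat >> fk.py <<'E'
import os
if os.path.exists("p.npy"): P=np.load("p.npy")
LO=np.array([-2.6,-.5,-1.47,.16,-1.27,.06,-2.6]);HI=np.array([2.6,2.12,1.34,2.42,4.41,2.06,2.6])
H0=np.array([.677,.030,0]);a=-.1;HX=np.array([np.cos(a),np.sin(a),0]);HY=np.array([-np.sin(a),np.cos(a),0])
def hp(x,y,z): return H0+x*HX+y*HY+[0,0,z]
def rot(psi,beta): # tool z yaw psi (world), pitched down beta, tool y horizontal left
    z=np.array([np.cos(psi)*np.cos(beta),np.sin(psi)*np.cos(beta),-np.sin(beta)]);y=np.array([-np.sin(psi),np.cos(psi),0]);return np.stack([np.cross(y,z),y,z],1)
def ik(x,A,q0,w=0.03,qref=None):
    qr=q0 if qref is None else qref
    f=lambda q:(lambda X,B:np.r_[(X-x)*10,R.from_matrix(A@B.T).as_rotvec()*5,w*(q-qr)])(*fk(q,P))
    return least_squares(f,np.clip(q0,LO+1e-3,HI-1e-3),bounds=(LO,HI),max_nfev=60)
E
cat > plan.py <<'E'
from fk import *
mid=(LO+HI)/2; cur=np.array(D[-1][0])
for psi in(-.6,-.45,-.3,.1,.25,.4):
  for beta in(0,.2):
    for z in(.10,.195):
      best=None
      for j3 in(-1.2,-.8,-.4,0,.4,.8,1.2):
       for j7 in (-1.2,0,1.2):
        qr=np.array([-j3*.6,.9,j3,2.2,3,1.2,j7]); f=ik(hp(-.028,-.03,z),rot(psi,beta),qr,.003)
        X,B,pp=fk(f.x,P,True)
        if np.linalg.norm(X-hp(-.028,-.03,z))>.002: continue
        m=min(np.min((f.x-LO)),np.min(HI-f.x))
        if best is None or m>best[0]: best=(m,f.x,pp)
      if best: print(psi,beta,z,round(best[0],2),best[1].round(2),"elbow",best[2][3].round(2),"wrist",best[2][5].round(2))
E
time python3 plan.py
```

```text
-0.6 0 0.1 0.26 [-0.25  0.81 -0.38  2.16  2.07  1.72 -1.26] elbow [0.32 0.06 0.57] wrist [0.36 0.2  0.1 ]
-0.6 0 0.195 0.22 [ 0.19  0.73 -0.87  2.2   2.21  1.82 -0.95] elbow [ 0.29 -0.08  0.59] wrist [0.36 0.2  0.19]
-0.6 0.2 0.1 0.24 [ 0.35  0.94 -1.02  2.18  2.28  1.81 -0.87] elbow [ 0.33 -0.14  0.52] wrist [0.36 0.2  0.17]
-0.6 0.2 0.195 0.23 [ 0.5   0.78 -1.23  2.19  2.16  1.74 -0.72] elbow [ 0.27 -0.17  0.58] wrist [0.36 0.2  0.26]
-0.45 0 0.1 0.18 [ 0.24  0.96 -0.77  2.24  2.54  1.88 -1.03] elbow [ 0.35 -0.11  0.51] wrist [0.33 0.16 0.1 ]
-0.45 0 0.195 0.13 [ 0.6   1.03 -1.22  2.29  2.67  1.9  -0.64] elbow [ 0.3  -0.24  0.49] wrist [0.33 0.16 0.19]
-0.45 0.2 0.1 0.15 [ 0.71  1.37 -1.31  2.27  2.81  1.88 -0.42] elbow [ 0.32 -0.3   0.35] wrist [0.34 0.15 0.17]
-0.45 0.2 0.195 0.12 [ 0.65  0.75 -1.29  2.3   2.29  1.6  -0.7 ] elbow [ 0.23 -0.2   0.59] wrist [0.34 0.15 0.26]
-0.3 0 0.1 0.11 [ 0.89  1.61 -1.2   2.31  3.38  1.76 -0.25] elbow [ 0.27 -0.36  0.24] wrist [0.31 0.11 0.1 ]
-0.3 0 0.195 0.05 [ 0.91  1.43 -1.41  2.37  3.12  1.75 -0.21] elbow [ 0.25 -0.37  0.32] wrist [0.31 0.
[... 707 characters left out ...]
  1.59 -1.38  2.38  3.11  0.6   0.08] elbow [-0.   -0.45  0.25] wrist [ 0.31 -0.08  0.17]
0.25 0.2 0.195 0.02 [ 1.44  0.75 -1.38  2.4   3.38  0.61 -0.97] elbow [ 0.02 -0.3   0.59] wrist [ 0.31 -0.08  0.26]
0.4 0 0.1 0.16 [ 1.63  1.71 -1.25  2.26  3.93  0.32 -0.49] elbow [-0.05 -0.44  0.19] wrist [ 0.32 -0.13  0.1 ]
0.4 0 0.195 0.09 [ 1.58  1.35 -1.38  2.33  3.83  0.43 -0.77] elbow [-0.03 -0.44  0.36] wrist [ 0.32 -0.13  0.19]
0.4 0.2 0.1 0.11 [ 1.57  1.46 -1.35  2.31  3.29  0.33 -0.16] elbow [-0.02 -0.45  0.31] wrist [ 0.33 -0.13  0.17]
0.4 0.2 0.195 0.09 [ 1.36  0.57 -1.16  2.33  3.97  0.63 -1.58] elbow [ 0.03 -0.24  0.64] wrist [ 0.33 -0.13  0.26]
real	0m21.716s
user	0m22.177s
sys	0m0.080s
```

```bash
cat > sim.py <<'E'
from fk import *
from scipy.spatial.transform import Slerp
def path(q,wps,n=10):
    for (x,A) in wps:
        X0,A0=fk(q,P); S=Slerp([0,1],R.from_matrix([A0,A]))
        for k in range(1,n+1):
            t=k/n; f=ik(X0+(x-X0)*t,S(t).as_matrix(),q,.03); dq=np.abs(f.x-q).max(); q=f.x
        X,B,pp=fk(q,P,True); print("e",np.round((X-x)*1e3,1),R.from_matrix(B.T@A).magnitude().round(3),q.round(2),"m",min((q-LO).min(),(HI-q).min()).round(2),"elb",pp[3].round(2),"wr",pp[5].round(2))
    return q
if __name__=="__main__":
    for psi in(-.45,-.55,-.65):
        print(psi); cur=np.array(D[-1][0]); r0=rot(psi,.1)
        path(cur,[(hp(-.06,.02,.23),rot(-.3,.05)),(hp(-.09,.02,.23),r0),(hp(-.09,.02,.095),r0),(hp(-.026,.01,.095),r0),(hp(-.026,.01,.20),r0),(hp(-.026,.01,.19),r0),(hp(-.1,.01,.19),r0)])
    print(hp(-.09,.02,.23),hp(-.026,.01,.095))
E
python3 sim.py
```

```text
-0.45Traceback (most recent call last):
  File "sim.py", line 13, in <module>
    path(cur,[(hp(-.06,.02,.23),rot(-.3,.05)),(hp(-.09,.02,.23),r0),(hp(-.09,.02,.095),r0),(hp(-.026,.01,.095),r0),(hp(-.026,.01,.20),r0),(hp(-.026,.01,.19),r0),(hp(-.1,.01,.19),r0)])
    ~~~~^^^^^^^^^^^^^^^^^^^^^^^^^^^^^^^^^^^^^^^^^^^^^^^^^^^^^^^^^^^^^^^^^^^^^^^^^^^^^^^^^^^^^^^^^^^^^^^^^^^^^^^^^^^^^^^^^^^^^^^^^^^^^^^^^^^^^^^^^^^^^^^^^^^^^^^^^^^^^^^^^^^^^^^^^^^^^^^
  File "sim.py", line 8, in path
    X,B,pp=fk(q,P,True); print("e",np.round((X-x)*1e3,1),R.from_matrix(B.T@A).magnitude().round(3),q.round(2),"m",min((q-LO).min(),(HI-q).min()).round(2),"elb",pp[3].round(2),"wr",pp[5].round(2))
                                                         ^^^^^^^^^^^^^^^^^^^^^^^^^^^^^^^^^^^^^^
AttributeError: 'float' object has no attribute 'round'
```

```bash
sed -i 's/R.from_matrix(B.T@A).magnitude().round(3)/round(float(R.from_matrix(B.T@A).magnitude()),3)/' sim.py; python3 sim.py
```

```text
-0.45
e [ 0. -0. -0.] 0.0 [ 0.73  1.11 -1.47  2.39  2.71  1.84 -0.43] m 0.0 elb [ 0.28 -0.28  0.46] wr [0.28 0.16 0.25]
e [ 0. -0. -0.] 0.0 [ 0.56  1.01 -1.47  2.35  2.42  2.01 -0.56] m 0.0 elb [ 0.31 -0.22  0.5 ] wr [0.28 0.21 0.26]
e [ 0. -0.  0.] 0.0 [ 0.32  1.14 -1.07  2.3   2.54  2.06 -0.84] m 0.0 elb [ 0.38 -0.15  0.45] wr [0.28 0.21 0.13]
e [-0.  0. -0.] 0.0 [ 0.38  1.1  -1.03  2.21  2.59  1.9  -0.79] m 0.16 elb [ 0.36 -0.17  0.46] wr [0.34 0.19 0.13]
e [ 0.  0. -0.] 0.0 [ 0.52  0.91 -1.26  2.25  2.43  1.81 -0.66] m 0.17 elb [ 0.3  -0.19  0.53] wr [0.34 0.19 0.23]
e [-0. -0.  0.] 0.0 [ 0.5   0.93 -1.24  2.25  2.44  1.82 -0.68] m 0.17 elb [ 0.3  -0.19  0.53] wr [0.34 0.19 0.22]
e [ 0. -0.  0.] 0.0 [ 0.47  0.93 -1.31  2.38  2.36  1.98 -0.74] m 0.04 elb [ 0.31 -0.18  0.53] wr [0.26 0.2  0.22]
-0.55
e [ 0. -0. -0.] 0.0 [ 0.73  1.11 -1.47  2.39  2.71  1.84 -0.43] m 0.0 elb [ 0.28 -0.28  0.46] wr [0.28 0.16 0.25]
e [ 0. -0.  0.] 0.0 [ 0.45  0.94 -1.4   2.27  2.28  2.06 -0.65] m 0.0 elb [ 0.32 -0.18  0.52] wr [0.29 0.24 0.26]
e [ 0. -0.  0.] 0.0 [ 0.19  1.06 -1.    2.23  2.32  2.06 -
[... 692 characters left out ...]
 -0.75] m 0.0 elb [ 0.31 -0.13  0.55] wr [0.31 0.27 0.26]
e [ 0. -0.  0.] 0.0 [ 0.08  1.02 -0.94  2.16  2.15  2.06 -1.03] m 0.0 elb [ 0.38 -0.05  0.49] wr [0.31 0.27 0.13]
e [-0.  0.  0.] 0.0 [ 0.12  1.   -0.89  2.07  2.23  1.93 -0.95] m 0.13 elb [ 0.37 -0.07  0.5 ] wr [0.37 0.25 0.13]
e [ 0.  0. -0.] 0.0 [ 0.23  0.78 -1.04  2.1   2.11  1.86 -0.81] m 0.2 elb [ 0.3  -0.09  0.58] wr [0.37 0.25 0.23]
e [-0. -0.  0.] 0.0 [ 0.22  0.8  -1.03  2.1   2.12  1.87 -0.83] m 0.19 elb [ 0.31 -0.09  0.57] wr [0.37 0.25 0.22]
e [ 0. -0. -0.] 0.0 [ 0.2   0.79 -1.11  2.23  2.02  1.99 -0.92] m 0.07 elb [ 0.31 -0.08  0.57] wr [0.3  0.26 0.22]
[0.58944629 0.05888509 0.23      ] [0.65212823 0.04254571 0.095     ]
```

```bash
cat >> h.py <<'E'
import fk as F
def to(x,y,z,psi=-.5,beta=.1):
    s=r.read_state(); T=F.hp(x,y,z); print("q",np.round(s["joint_positions"],2),"shift",(T-s["ee_pos"]).round(4),"rot",(R.from_matrix(F.rot(psi,beta))*R.from_quat(s["eef_rot"]).inv()).as_rotvec().round(3))
E
python3 -c "from h import *;to(-.07,.02,.23)"
```

```text
q [ 0.86  1.27 -1.47  2.41  2.94  1.66 -0.34] shift [-0.0276 -0.0126  0.0145] rot [-0.019  0.073 -0.342]
```

Emit:
{"fn": "arm_command", "kwargs": {
  "xyz": [
    [-0.002,0,0.01],
    [-0.004,-0.002,0.015],
    [-0.01,-0.005,0.015],
    [-0.017,-0.008,0.015],
    [-0.022,-0.01,0.015],
    [-0.028,-0.012,0.015],
    [-0.028,-0.012,0.015]
  ],
  "rot": [
    [0,0.01,-0.08],
    [0,0.03,-0.16],
    [-0.01,0.05,-0.24],
    [-0.02,0.07,-0.34],
    [-0.02,0.07,-0.34],
    [-0.02,0.07,-0.34],
    [-0.02,0.07,-0.34]
  ]
}}

```text
time: 6.78
ee_pos: [0.6074, 0.0566, 0.2305]
eef_rot: [0.184, 0.717, -0.165, 0.651]
ft_force: [0.0, -0.9, -0.5]
width: 0.0002
grip_force: 0.0
```

```bash
python3 -c "from h import *;to(-.075,.02,.23);to(-.075,.02,.095)"
```

```text
q [ 0.53  1.06 -1.46  2.28  2.45  2.05 -0.53] shift [-0.003   0.0008 -0.0005] rot [-0.001  0.004 -0.001]
q [ 0.53  1.06 -1.46  2.28  2.45  2.05 -0.53] shift [-0.003   0.0008 -0.1355] rot [-0.001  0.004 -0.001]
```

Exactly on target. Next I'll lower it in front of the lip.

Emit:
{"fn": "arm_command", "kwargs": {
  "xyz": [
    [-0.003,0,-0.02],
    [-0.003,0,-0.04],
    [-0.003,0,-0.06],
    [-0.003,0,-0.08],
    [-0.003,0,-0.1],
    [-0.003,0,-0.12],
    [-0.003,0,-0.135],
    [-0.003,0,-0.135]
  ],
  "rot": [
    [0,0,0],
    [0,0,0],
    [0,0,0],
    [0,0,0],
    [0,0,0],
    [0,0,0],
    [0,0,0],
    [0,0,0]
  ]
}}

```text
time: 7.45
ee_pos: [0.605, 0.0547, 0.093]
eef_rot: [0.184, 0.718, -0.166, 0.65]
ft_force: [-0.2, 0.4, 0.3]
width: 0.0004
grip_force: 0.0
```

```bash
python3 - <<'E'
from h import *
to(-.026,.01,.095)
im=pic("side","side2"); pts("side",["lip_edge","red_line","arrow_tip"])
cv2.imwrite("pics/side2c.png",cv2.resize(im[100:300,180:440,::-1],None,fx=3,fy=3,interpolation=cv2.INTER_CUBIC))
E
```

```text
q [ 0.29  1.13 -1.05  2.24  2.48  2.05 -0.86] shift [ 0.0472 -0.0121  0.002 ] rot [-0.001  0.     0.002]
side lip_edge 0.91 [0.6303 0.0351 0.1247]
side red_line 0.95 [0.6869 0.1455 0.1266]
side arrow_tip 0.54 [0.6787 0.1471 0.2169]
```

View pics/side2c.png

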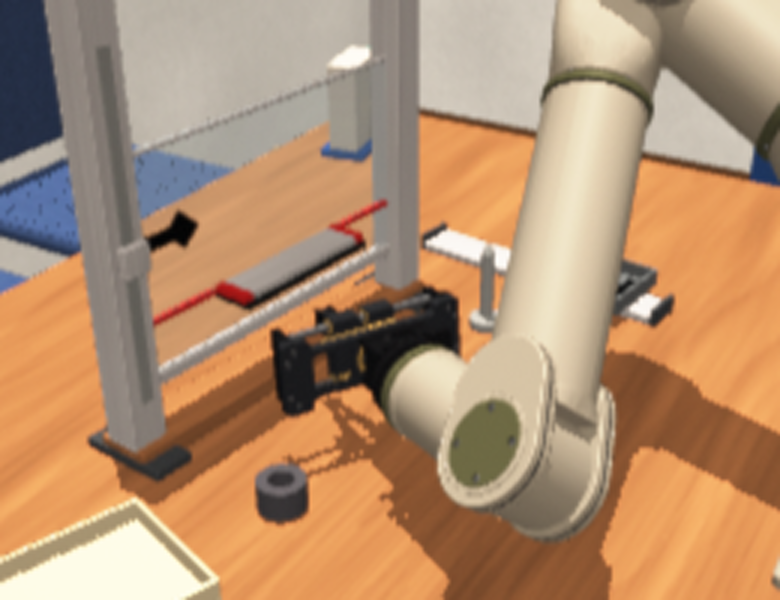

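The crop shows the gripper level, in front of and below the lip, and clear of the insert at (280,490) and the pin at (485,290). Now I'll slide under the lip.

Emit:
{"fn": "arm_command", "kwargs": {
  "xyz": [
    [0.008,-0.002,0],
    [0.016,-0.004,0],
    [0.024,-0.006,0],
    [0.032,-0.008,0],
    [0.04,-0.01,0],
    [0.046,-0.012,0],
    [0.046,-0.012,0],
    [0.046,-0.012,0]
  ],
  "rot": [
    [0,0,0],
    [0,0,0],
    [0,0,0],
    [0,0,0],
    [0,0,0],
    [0,0,0],
    [0,0,0],
    [0,0,0]
  ]
}}

```text
time: 8.32
ee_pos: [0.6511, 0.0439, 0.0944]
eef_rot: [0.185, 0.718, -0.166, 0.65]
ft_force: [0.0, 0.3, -0.2]
width: 0.0006
grip_force: 0.0
```

```bash
python3 -c "from h import *;to(-.026,.01,.095);st()"
```

```text
q [ 0.32  1.1  -1.02  2.17  2.52  1.94 -0.82] shift [ 0.001  -0.0013  0.0006] rot [-0.002  0.002  0.003]
8.3167 [0.6511 0.0439 0.0944] [[-0.086, 0.482, 0.872], [0.051, 0.876, -0.479], [-0.995, 0.003, -0.099]] [ 0.324  1.102 -1.02   2.169  2.518  1.941 -0.82 ] [ 0.03  0.3  -0.17]
```

Emit:
{"fn": "arm_command", "kwargs": {
  "xyz": [
    [0,0,0.003],
    [0,0,0.006],
    [0,0,0.009],
    [0,0,0.012],
    [0,0,0.015],
    [0,0,0.018],
    [0,0,0.021],
    [0,0,0.024],
    [0,0,0.027],
    [0,0,0.03],
    [0,0,0.033],
    [0,0,0.036],
    [0,0,0.039],
    [0,0,0.042]
  ],
  "rot": [
    [0,0,0],
    [0,0,0],
    [0,0,0],
    [0,0,0],
    [0,0,0],
    [0,0,0],
    [0,0,0],
    [0,0,0],
    [0,0,0],
    [0,0,0],
    [0,0,0],
    [0,0,0],
    [0,0,0],
    [0,0,0]
  ]
}}

```text
time: 9.48
ee_pos: [0.6509, 0.0443, 0.1366]
eef_rot: [0.185, 0.718, -0.166, 0.65]
ft_force: [0.3, 1.6, -4.6]
width: 0.0002
grip_force: 2.7
```

```bash
cat > meas.py <<'E'
from h import *
import sys
st(); im=pic("side",sys.argv[1]); pts("side",["lip_edge","red_line","arrow_tip"])
r.camera("top"); pts("top",["lip_edge","red_line","arrow_tip"])
cv2.imwrite(f"pics/{sys.argv[1]}c.png",cv2.resize(im[140:260,200:360,::-1],None,fx=5,fy=5,interpolation=cv2.INTER_CUBIC))
E
python3 meas.py side3
```

```text
9.4833 [0.6509 0.0443 0.1366] [[-0.086, 0.481, 0.872], [0.051, 0.877, -0.478], [-0.995, 0.003, -0.1]] [ 0.371  1.023 -1.102  2.194  2.461  1.913 -0.77 ] [ 0.32  1.62 -4.59]
side lip_edge 0.93 [0.6321 0.0371 0.1494]
side red_line 0.96 [0.689  0.1458 0.1547]
side arrow_tip 0.5 [0.6776 0.1473 0.217 ]
top lip_edge 0.87 [0.6258 0.0358 0.1537]
top red_line 0.89 [0.69   0.1462 0.1624]
top red_line 0.23 [0.6246 0.0377 0.1508]
top arrow_tip 0.68 [0.6794 0.1513 0.2177]
```

View pics/side3c.png

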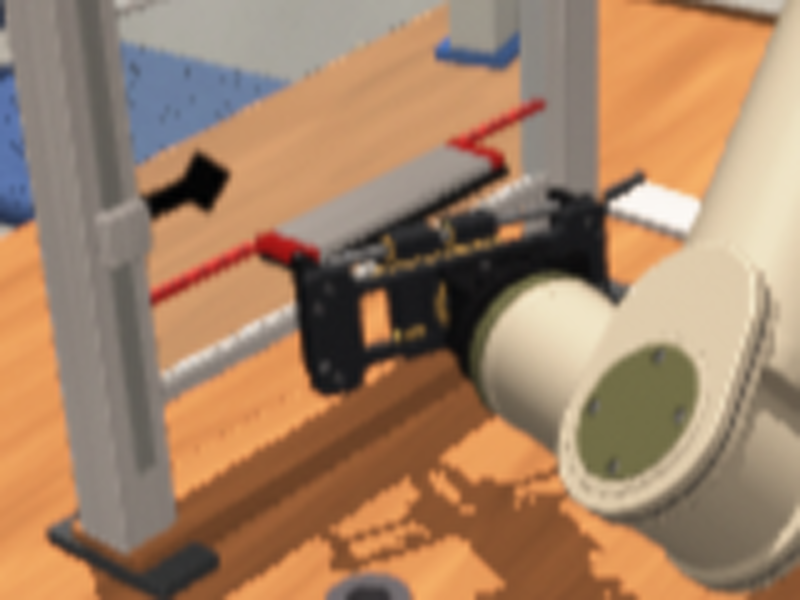

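The crop shows the hand beneath the lip, with the pad resting on the fingers and a vertical force of -4.6 N. The red line at (200,272) is still below the arrow tip at (228,178). About 58 mm remain, so I'll lift 45 mm and measure again.

Emit:
{"fn": "arm_command", "kwargs": {
  "xyz": [
    [0,0,0.003],
    [0,0,0.006],
    [0,0,0.009],
    [0,0,0.012],
    [0,0,0.015],
    [0,0,0.018],
    [0,0,0.021],
    [0,0,0.024],
    [0,0,0.027],
    [0,0,0.03],
    [0,0,0.033],
    [0,0,0.036],
    [0,0,0.039],
    [0,0,0.042],
    [0,0,0.044],
    [0,0,0.045],
    [0,0,0.045]
  ],
  "rot": [
    [0,0,0],
    [0,0,0],
    [0,0,0],
    [0,0,0],
    [0,0,0],
    [0,0,0],
    [0,0,0],
    [0,0,0],
    [0,0,0],
    [0,0,0],
    [0,0,0],
    [0,0,0],
    [0,0,0],
    [0,0,0],
    [0,0,0],
    [0,0,0],
    [0,0,0]
  ]
}}

```text
time: 11.3
ee_pos: [0.651, 0.0441, 0.1818]
eef_rot: [0.185, 0.718, -0.166, 0.65]
ft_force: [1.9, -1.0, -3.6]
width: 0.0004
grip_force: 1.5
```

```bash
python3 meas.py side4; python3 - <<'E'
from h import *
# predicted pixel rows of the arrow tip and of red-line end (hatch y .115) for heights
m=r.camera_model("side");T=np.linalg.inv(np.array(m["T"]))
def px(p): c=T[:3,:3]@p+T[:3,3]; return np.array([m["cx"]+m["fx"]*c[0]/-c[2], m["cy"]-m["fy"]*c[1]/-c[2]])
print("crop px: arrow",(px(F.hp(-.015,.115,.2172))-[200,140])*5)
for z in(.195,.2,.205,.21,.215,.22): print(z,((px(F.hp(-.003,.115,z))-[200,140])*5).round(1),((px(F.hp(-.003,.163,z))-[200,140])*5).round(1))
E
```

```text
11.3 [0.651  0.0441 0.1818] [[-0.085, 0.481, 0.872], [0.051, 0.877, -0.479], [-0.995, 0.003, -0.099]] [ 0.429  0.942 -1.196  2.208  2.399  1.878 -0.713] [ 1.87 -0.99 -3.57]
side lip_edge 0.63 [0.6309 0.0352 0.194 ]
side red_line 0.73 [0.6872 0.1467 0.1971]
top lip_edge 0.61 [0.6225 0.0361 0.1958]
top red_line 0.8 [0.6863 0.145  0.2075]
top arrow_tip 0.49 [0.6788 0.1492 0.2143]
crop px: arrow [231.56517126 170.59276824]
0.195 [219.8 200.8] [157.3 231.1]
0.2 [219.  192.9] [156.3 222.9]
0.205 [218.2 184.9] [155.4 214.8]
0.21 [217.5 176.9] [154.5 206.6]
0.215 [216.7 168.9] [153.5 198.4]
0.22 [215.9 160.8] [152.6 190.2]
```

View pics/side4c.png

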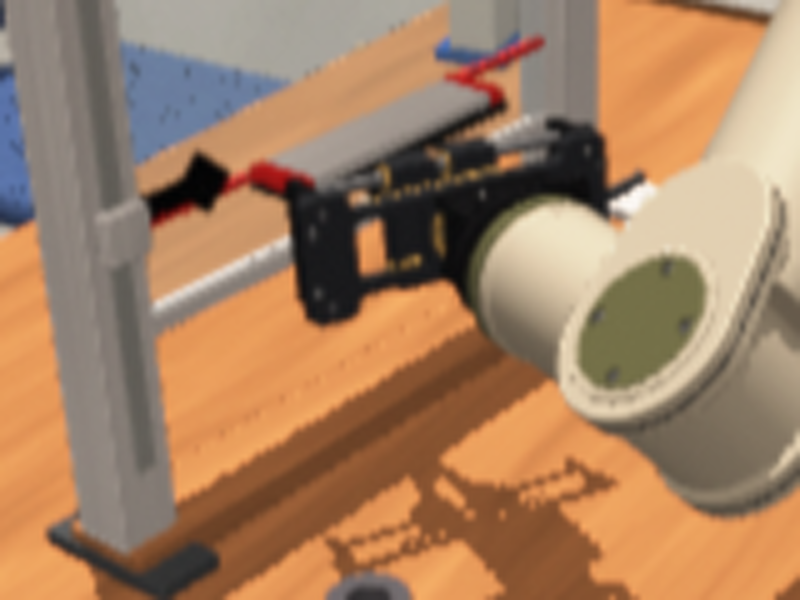

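The crop shows the red line at about (240,182), running behind the arrow, whose tip is near (229,178). That puts the line roughly 12 mm too low, so I'll refine it from pixels.

```bash
cat > px.py <<'E'
from h import *
import sys
m=r.camera_model("side");T=np.linalg.inv(np.array(m["T"]))
def px(p): c=T[:3,:3]@p+T[:3,3]; return np.array([m["cx"]+m["fx"]*c[0]/-c[2], m["cy"]-m["fy"]*c[1]/-c[2]])
from scipy.optimize import brentq
i0=cv2.imread("pics/side0.png")
g=i0.max(2)[165:190,225:255].astype(int)
for y in range(3,20): print(165+y,g[y,8:26])
for n in sys.argv[1:]:
    im=cv2.imread(f"pics/{n}.png").astype(int); w=np.clip(im[:,:,2]-im[:,:,:2].max(2)-60,0,None)
    C=[];Y=[]
    for c in range(246,251):
        ww=w[160:205,c]; C.append(c); Y.append(160+(ww*np.arange(45)).sum()/max(ww.sum(),1))
    f=lambda z,c,y:(lambda k: k)(np.interp(c,*zip(*sorted((px(F.hp(-.003,yy,z))[0],px(F.hp(-.003,yy,z))[1]) for yy in(.163,.14,.115,.1,.09))))-y)
    print(n,np.round(Y,2),[round(brentq(f,.05,.35,args=(c,y)),4) for c,y in zip(C,Y)])
for z in(.207,.212,.217): print(z,px(F.hp(-.009,.115,z)).round(2),px(F.hp(-.015,.115,z)).round(2))
E
python3 px.py side0 side2 side3 side4
```

```text
168 [152 150 138 162 175 187 188 191 192 193 194 194 194 194 196 196 198 197]
169 [142 178 178 187 188 185 169 185 190 193 193 194 195 196 196 198 199 201]
170 [179 198 190 189 187 160 109 134 165 188 193 196 196 198 199 200 203 205]
171 [190 190 190 189 179 108  40  54 100 149 188 195 199 201 202 204 207 210]
172 [189 190 191 186 155  59  11  11  33  78 137 172 195 204 207 209 209 209]
173 [190 190 192 180 107  28   5   6   6  21  55 106 158 203 210 209 209 207]
174 [191 192 188 157  59  10   6   7   4   5  11  36  96 183 207 207 206 205]
175 [191 185 147  97  27   5   5   5   4   5   4  20  84 184 205 206 205 205]
176 [151 126  74  30   6   7   6   3   4   6   8  42 132 199 205 205 206 205]
177 [ 74  39  17   4   4   5   5   5   5   5  18  78 178 203 205 204 203 203]
178 [ 17   5   4   5   3   5   6   6   3   9  47 133 198 204 203 201 199 198]
179 [  5   5   5   7  18  18   7   3   7  28  98 179 201 202 200 199 196 197]
180 [  4   6  23  49  81  78  38  11  11  59 161 196 200 199 197 198 197 200]
181 [ 25  51  94 153 169 164 118  62  44 103 188 198 197 198 198 200 201 202]
182 [ 98 153 174 199 202 198 178 153 127 163 194 196 198 200 201 203 203 202]
183 [176 200 202 203 201 199 197 193 179 191 196 198 200 203 203 202 202 202]
184 [203 203 201 200 198 197 196 196 195 197 200 202 203 202 201 201 201 201]
side0 [198.82 198.37 197.74 197.39 196.95] [0.1341, 0.1338, 0.1341, 0.1335, 0.1332]
side2 [198.84 198.39 197.77 197.4  196.96] [0.134, 0.1338, 0.134, 0.1335, 0.1332]
side3 [190.71 190.39 189.75 189.43 189.06] [0.1595, 0.1589, 0.1593, 0.1587, 0.1583]
side4 [184.74 184.92 185.09 186.85 184.15] [0.178, 0.1759, 0.1738, 0.1668, 0.1736]
0.207 [245.1  176.87] [246.62 177.4 ]
0.212 [244.95 175.27] [246.47 175.8 ]
0.217 [244.79 173.66] [246.32 174.18]
```

```bash
sed -i '/for y in range(3,20)/d; s/ww=w\[160:205,c\]/lo,hi=int(sys.argv[1]),int(sys.argv[2]); ww=w[lo:hi,c]/; s/Y.append(160+(ww\*np.arange(45))/Y.append(lo+(ww*np.arange(hi-lo))/; s/sys.argv\[1:\]/sys.argv[3:]/' px.py; sed -i '/^for z in(.207/d' px.py; echo 'print(w[168:184,244:253])' >> px.py; python3 px.py 170 182 side4
```

```text
side4 [176.06 175.65 175.13 174.88 173.99] [0.2044, 0.2042, 0.2043, 0.2036, 0.2051]
[[ 0  0  0  0  0  0  0  0  0]
 [ 0  0  0  0  0  0  0  0  0]
 [ 0  0  0  0  0  0  0  0  0]
 [ 0  0  0  0  0  0  0  1  8]
 [ 0  0  0  0  0  0 19 27 40]
 [ 0  0  0  0  2 12 48 67 78]
 [ 0  0  3 27 43 36 61 75 78]
 [ 0  0 50 57 72 51 58 65 66]
 [ 0 27 73 59 48 35 13 21 28]
 [ 0 41 47 33 11  4  0  0  0]
 [ 1 28 10  7  0  0  0  0  0]
 [ 0  5  0  0  0  0  0  0  0]
 [ 0  0  0  0  0  0  0  0  0]
 [ 0  0  0  0  0  0  0  0  0]
 [ 0  0  0  0  0  0  0  0  0]
 [ 0  0  0  0  0  0  0  0  0]]
```

Emit:
{"fn": "arm_command", "kwargs": {
  "xyz": [
    [0,0,0.001],
    [0,0,0.003],
    [0,0,0.005],
    [0,0,0.007],
    [0,0,0.009],
    [0,0,0.0105],
    [0,0,0.0115],
    [0,0,0.0115],
    [0,0,0.0115]
  ],
  "rot": [
    [0,0,0],
    [0,0,0],
    [0,0,0],
    [0,0,0],
    [0,0,0],
    [0,0,0],
    [0,0,0],
    [0,0,0],
    [0,0,0]
  ]
}}

```text
time: 12.45
ee_pos: [0.651, 0.0443, 0.1932]
eef_rot: [0.185, 0.718, -0.165, 0.65]
ft_force: [-0.1, 0.0, -3.3]
width: 0.0002
grip_force: 1.6
```

```bash
python3 meas.py side5; python3 px.py 168 178 side5 | head -1
```

```text
12.45 [0.651  0.0443 0.1932] [[-0.085, 0.481, 0.872], [0.051, 0.877, -0.478], [-0.995, 0.003, -0.099]] [ 0.444  0.921 -1.221  2.21   2.383  1.868 -0.697] [-0.08  0.03 -3.32]
side lip_edge 0.64 [0.6313 0.0379 0.2068]
side red_line 0.59 [0.6903 0.1468 0.2085]
side arrow_tip 0.62 [0.6765 0.1455 0.2181]
top lip_edge 0.79 [0.6238 0.0394 0.2053]
top lip_edge 0.32 [ 0.5276 -0.1598 -0.0034]
top red_line 0.76 [0.6901 0.1469 0.2154]
top red_line 0.54 [ 0.447  -0.2934  0.0136]
top arrow_tip 0.5 [0.6778 0.1479 0.2164]
side5 [172.11 171.71 171.53 171.04 170.52] [0.2163, 0.2161, 0.2152, 0.2153, 0.216]
```

View pics/side5c.png

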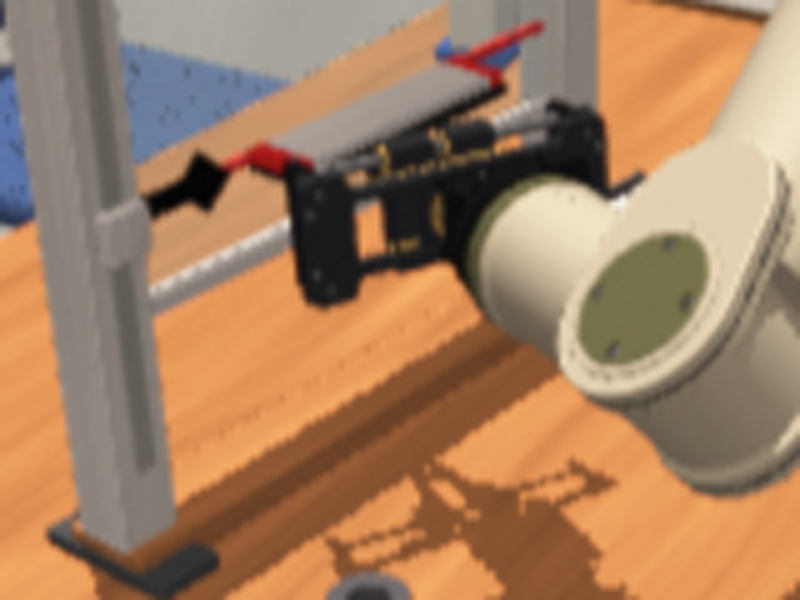

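The crop shows the red line running into the arrow's tip near (228,165). Allowing for the 12 mm offset in depth, the two are level to about 1 mm. Now I'll lower the fingers and back out.

Emit:
{"fn": "arm_command", "kwargs": {
  "xyz": [
    [0,0,-0.003],
    [0,0,-0.008],
    [0,0,-0.014],
    [0,0,-0.02],
    [0,0,-0.025],
    [-0.008,0.002,-0.025],
    [-0.016,0.004,-0.025],
    [-0.024,0.006,-0.025],
    [-0.032,0.008,-0.025],
    [-0.04,0.01,-0.025],
    [-0.047,0.012,-0.025],
    [-0.05,0.013,-0.025],
    [-0.05,0.013,-0.025]
  ],
  "rot": [
    [0,0,0],
    [0,0,0],
    [0,0,0],
    [0,0,0],
    [0,0,0],
    [0,0,0],
    [0,0,0],
    [0,0,0],
    [0,0,0],
    [0,0,0],
    [0,0,0],
    [0,0,0],
    [0,0,0]
  ]
}}

```text
time: 13.93
ee_pos: [0.6005, 0.0578, 0.1679]
eef_rot: [0.185, 0.718, -0.165, 0.65]
ft_force: [-1.4, -0.1, -0.2]
width: 0.0008
grip_force: 0.0
```

```bash
python3 meas.py side6; python3 px.py 168 178 side6 | head -1; python3 -c "
from h import *
pts('side',['centring_pin','insert','enamel_tray','marker_tray_mid'])"
```

```text
13.9333 [0.6005 0.0578 0.1679] [[-0.086, 0.48, 0.873], [0.05, 0.877, -0.477], [-0.995, 0.003, -0.1]] [ 0.362  0.963 -1.199  2.284  2.347  1.996 -0.787] [-1.37 -0.07 -0.23]
side lip_edge 0.61 [0.632  0.0369 0.2082]
side red_line 0.86 [0.6881 0.1455 0.2105]
side arrow_tip 0.55 [0.6789 0.1452 0.2187]
top lip_edge 0.92 [0.6256 0.0374 0.2081]
top red_line 0.66 [0.6925 0.1507 0.2179]
top arrow_tip 0.6 [0.6772 0.1488 0.2189]
side6 [172.14 171.71 171.54 171.04 170.54] [0.2162, 0.2161, 0.2152, 0.2153, 0.216]
side insert 0.5 [ 0.5278  0.2298 -0.0017]
side enamel_tray 0.79 [0.5887 0.4078 0.001 ]
side marker_tray_mid 0.49 [ 0.4494 -0.2894  0.015 ]
```

View pics/side6c.png

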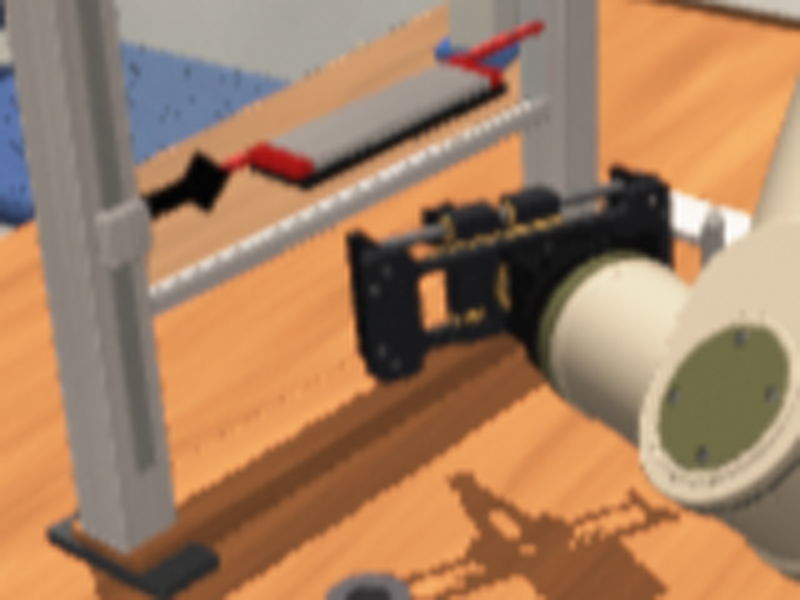

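The window stayed put: the red line still ends at the arrow tip near (228,165), and the hand is clear of everything. I'm handing in.

```bash
python3 -c "
from bench import r
print(r.close_job())"
```

```text
the job is handed in; nothing more can be done
None
```

I pushed the window up from beneath its lip until the red line was level with the arrow tip (within about 1–2 mm by the camera), backed the hand clear and handed the job in; no verdict came back.

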